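# Coast check of a lens turntable

## Task

Check the freshly greased bearing of the lens turntable: with the fingers on its red post, set the platter turning anticlockwise (seen from above) at about a quarter turn per second, never as fast as half a turn per second, then let go so that it coasts freely. While it coasts keep the gripper centred on the moving post, the fingers around it or just above its top, without touching the turntable, for a good five seconds on end; then, while it still turns, catch the post with the fingers, hold it until the platter stands still, and let go. The lens in the middle must stay standing where it is, and leave the other things on the bench alone.

Things in the scene. Friction and masses are not known exactly. Their poses are not given: they have to be found in the camera images.
- turntable: Lens turntable bolted to the blue mat: grey round base, 210 mm diameter, carrying on a free bearing a balanced aluminium platter, 250 mm diameter, 20 mm thick, black rubber in the middle, white ticks round the rim, nominally 1.5 kg (hidden, 0.7 to 2.7 kg). Origin: on the axis, at the base's underside, 3 mm above the bench; platter underside 30 mm, top 50 mm above it. Place and yaw vary.
- axis (a point): Point on the platter's vertical axis at the level of the platter's top (50 mm above the turntable's origin).
- post_top (a point): Centre of the white top of the red upright post fixed on the platter: cylinder, 18 mm diameter, 88 mm tall, its axis 100 mm from the platter's axis, an orange patch at its foot. This point is 88 mm above the platter's top, 141 mm above the bench, and circles with the platter. A yellow bar on the rim lies straight across from the post.
- platter (a joint): Platter angle, rad, growing anticlockwise seen from above, no stops (counts on through full turns). Bearing of the post from the axis = this + the turntable's yaw (0: post on the turntable's +x side). Nominal inertia 0.012 kg m2 (varies with hidden mass); drag 0.0010 N m s/rad viscous plus 0.0005 N m dry: let go at 1.5 rad/s it coasts some 8 to 29 s.
- lens: Black lens, 64 mm diameter, 50 mm tall, 250 g, standing loose and upright on the middle of the platter; its top is 103 mm above the bench, 38 mm below the post's top, so fingertips held above 110 mm clear it. Origin: centre of its underside; z up. It turns with the platter.
- spare_lens: Bystander: black lens, 72 mm diameter, 65 mm tall, right of the mat. Origin: centre of its underside.
- camera: Bystander: black and silver camera body, 125 x 45 x 86 mm, left of the mat. Origin: centre of its underside.
- jar: Bystander: amber jar, 54 mm diameter, 75 mm tall, left of the mat. Origin: centre of its underside.
- screwdriver: Bystander: screwdriver, 170 mm, lying left of the mat. Origin: underside of its middle.
- dish: Bystander: steel dish, 90 mm diameter, 22 mm tall, right of the mat. Origin: centre of its underside.
- loupe: Bystander: black eye loupe, 48 mm diameter, 42 mm tall, right of the mat. Origin: centre of its underside.
Mind the look-alikes: they are no part of the job. Leave any blue or purple look-alike of the lens alone.

How it is judged:
On the way, in this order (a step that is already met when the one before it is completed fails the run):
1. the fingers, touching the turntable, drive the platter anticlockwise faster than 0.8 rad/s (velocity of joint platter above 0.8 rad/s and contact force between the fingers and turntable above 0.2 N).
2. for 5 s on end the platter coasts anticlockwise (over 0.15 rad/s), untouched by the robot, with the TCP within 25 mm of the post sideways and from 25 mm below to 50 mm above its top (velocity of joint platter above 0.15 rad/s and contact force between each of the arm, the fingers and turntable below 0.1 N and horizontal distance between the grasp point and post_top below 0.025 m and z of the grasp point in the frame of post_top between -0.025 and 0.05 m), for 5 s.
3. the fingers touch the post while the platter still turns anticlockwise (over 0.05 rad/s) (contact force between the fingers and turntable above 0.2 N and velocity of joint platter above 0.05 rad/s and horizontal distance between the grasp point and post_top below 0.06 m).
4. the fingers hold the post and the platter stands still (under 0.04 rad/s) for 0.3 s (contact force between the fingers and turntable above 0.2 N and velocity of joint platter between -0.04 and 0.04 rad/s and horizontal distance between the grasp point and post_top below 0.06 m), for 0.3 s.
At the end, for the whole second after the job is handed in: The platter stands still (under 0.08 rad/s) and released, the lens stands upright (within 0.15 rad) within 20 mm of the platter's axis, and every bystander is within 30 mm of where it was (velocity of joint platter between -0.08 and 0.08 rad/s and contact force between each of the fingers, the arm and turntable below 0.1 N and angle between lens's own z axis and vertical below 0.15 rad and horizontal distance between lens and axis below 0.02 m and distance of each of spare_lens, camera, jar, screwdriver, dish, loupe from where it was at the start of the episode below 0.03 m); the robot touches nothing.
It fails at once if the platter turns at half a turn per second (3.1 rad/s) or faster (velocity of joint platter above 3.1 rad/s or velocity of joint platter below -3.1 rad/s).
It fails at once if the lens is tipped by more than 0.3 rad or pushed more than 25 mm off the axis (angle between lens's own z axis and vertical above 0.3 rad or horizontal distance between lens and axis above 0.025 m).
It fails at once if a bystander is moved by more than 30 mm (distance of any of spare_lens, camera, jar, screwdriver, dish, loupe from where it was at the start of the episode above 0.03 m).
It also fails if it takes over 50 s, if anything falls off the work surface, if the arm or the gripper's body presses on something with over 40 N, if the wrist force passes 120 N, or if a joint passes its speed limit or range.

## Robot

A 6-joint arm with a two-finger parallel gripper is mounted at the origin on the work surface. World frame = base frame: x ahead of the robot, y to its left, z up, the work surface at z = 0. Lengths are in m, angles in rad, forces in N, time in s.
With the tool pointing down it reaches from about 0.325 to 0.85 m from the base axis. Payload 15.5 kg.
Tool frame: the origin (TCP) lies between the finger pads, 19 mm behind the fingertips; this is the grasp point; x points along the fingers, y is the direction in which the jaws open and shut, and the axes are right-handed (so a half turn about x gives the same grasp; the last joint's range is limited). The gripper opens to 91 mm and grips with 3 to 60 N. Pads are 32 mm wide; open, the fingers measure 118 mm over their backs; the gripper's body (76 mm by 178 mm) begins 60 mm behind the grasp point.
Start: joints at [-1.415, 0.494, 1.345, -0, 1.302, -0.096], TCP at [0.155, -0.605, 0.233] pointing down, gripper open.
Joint ranges: [-2.91, 2.91], [-0.82, 2.16], [0.22, 2.67], [-1.22, 4.37], [0.12, 2.79], [-3.08, 3.08]. Speed limits (rad/s): [1.89, 1.89, 2.57, 3.01, 3.01, 3.01].

## Interface

Orientations are given as a unit quaternion [w, x, y, z].
In Python, from station import read_state, grab_frame, finish_job, spot_in, outline_of, landmark_of gives the robot as it stands.
- The arm moves only by the shell command python3 -m jog 'ROWS'. ROWS is JSON, a list of rows, each a list of 7 numbers: the shift along the tool's x, y, z in units of 30 mm (1.0 is 30 mm), then the turn, a rotation vector about the tool's x, y, z in degrees, then the opening, from 0 (shut) to 1 (fully open). A call has 1 to 12 rows; each row shifts and turns the commanded pose from where the row before left it, along the tool's axes as they then stand; what a row does not reach is not made up. A row lasts 1/12 s, in which the tool goes at most 41.7 mm and 7.16 degrees, less where a joint would pass 70% of its speed; a pose out of reach is approached as far as the arm can. A call is refused whole if a number of a shift passes 1 or a number of a turn 7.16, either way. A call with a gripper value outside its range is refused whole. The fingers move at their own pace and stop on an object; the grip force is fixed at half the most. Time passes only in rows, so rows that do not move let the fingers close. It gives the time, the measured TCP pose, the force and the opening at its end, in the units of the state.
- read_state(): the state, without advancing time (a new reading comes with each control period).
- grab_frame(name): name is "side" or "top" or "wrist"; returns a dict with "color" (384x512x3 uint8, red, green, blue), "mtx" (3x3 intrinsics, pixels), "R" (3x3) and "t" (3): a world point X has camera coordinates R X + t; the wrist camera has in their place "T_tool_cam" (4x4, takes a point from camera to tool coordinates, whose origin is the TCP and whose axes are the tool frame's). Camera axes: x right, y down, z forward; pixel columns grow to the right and rows downward; lengths in m; the calibration is good to about 2 mm. The wrist camera is an equidistant fisheye: a pixel r from the principal point sees the ray r / f radians off the axis. A picture is of the moment at which its call begins: read the wrist's pose just before it. There is no depth.
- finish_job(): hands the job in, once; it reports no verdict.
Trained networks look in the newest picture that a camera, given by its name, has taken for a name from the list of things; names that differ only in an ending like _2 or _b are one class to them, and where a whole thing is asked for, a point or a joint stands for the part that bears it (a point fixed in the world has none). Each returns a list of dicts, best first, with "conf" (0 to 1); they miss things now and then, are a little off and sometimes report something else, mostly with a low value. They report only what shows in the picture. A call takes as long as a camera call. They do not tell look-alikes from the thing itself.
- spot_in(camera, target): "bbox" ([left, top, right, bottom] in pixels, round what is visible of it).
- outline_of(camera, target): "region" (384x512 bool, what is visible of it) and "bbox" ([left, top, right, bottom] in pixels, round what is visible of it).
- landmark_of(camera, target): "location" ([column, row] in pixels: a listed point, or the origin of a listed thing).
The state is a dict: "clock": time; "joint_pos": joint angles; "qvel": joint speeds; "effort": joint torques, N m; "tcp_pos": TCP position; "eef_rot": TCP orientation; "ft_force": force on the tool from outside, world axes, zero at the start; "ft_torque": the same for the moment, N m; "grip_width": finger opening in m.
Only numpy, scipy, OpenCV 4.12 (cv2) and the standard library are available. Lean on these libraries where they do the work, as an engineer would, in place of code of your own. Each camera call takes 0.05 s, during which the arm holds its last target. There are 200 camera calls.

## Working session

There is one attempt and no reset: what is moved stays moved. The work goes in short steps, Python scripts to look and compute and a shell command to move; the robot and the scene stay as the last step left them, time stands still between calls to the robot, and variables do not carry over. Pictures are saved under pics/ and viewed, about 8 in all and at most 12, crops included, and the job is handed in when it is done.

```bash
mkdir -p pics; ls; cat > h.py <<'E'
import numpy as np, cv2
from station import *
def ray(f,px):
    K,R,t=map(np.array,(f["mtx"],f["R"],f["t"])); 
    d=R.T@np.linalg.inv(K)@np.array([px[0],px[1],1.]); return -R.T@t,d
def at_z(f,px,z):
    o,d=ray(f,px); return o+d*(z-o[2])/d[2]
def save(f,n): cv2.imwrite(f"pics/{n}.png",np.array(f["color"])[:,:,::-1])
E
python3 - <<'E'
from h import *
s=read_state(); print({k:np.round(v,3).tolist() for k,v in s.items()})
fs={}
for c in ("top","side"):
    f=grab_frame(c); save(f,c); fs[c]=f
    for n,z in (("post_top",.141),("axis",.053),("turntable",.003),("lens",.053)):
        for r in landmark_of(c,n)[:3]: print(c,n,r["conf"],np.round(r["location"],1),np.round(at_z(f,r["location"],z),4))
a,b=[cv2.imread(f"pics/{c}.png") for c in ("top","side")]
cv2.imwrite("pics/both.png",cv2.resize(np.hstack([a,b]),(800,300)))
E
```

```text
pics
{'clock': 0.0, 'joint_pos': [-1.416, 0.494, 1.346, 0.0, 1.302, -0.096], 'qvel': [-0.001, -0.001, 0.0, 0.0, -0.001, -0.0], 'effort': [-0.0, -87.883, -38.185, 0.071, 0.053, -0.0], 'tcp_pos': [0.155, -0.605, 0.232], 'eef_rot': [-0.088, -0.702, -0.089, 0.702], 'ft_force': [-0.068, 0.977, -0.448], 'ft_torque': [-0.011, 0.012, 0.008], 'grip_width': 0.091}
top post_top 0.86 [213.3 191.4] [0.5324 0.1061 0.141 ]
top axis 0.85 [237.3 185.1] [0.5732 0.0341 0.053 ]
top axis 0.17 [375.4 163.8] [ 0.6587 -0.4286  0.053 ]
top turntable 0.95 [237.9 186.9] [0.5775 0.0333 0.003 ]
top turntable 0.43 [368.8 238.1] [ 0.4129 -0.413   0.003 ]
top lens 0.89 [167.6 213.5] [0.4717 0.2602 0.053 ]
top lens 0.72 [237.8 183.6] [0.5783 0.0325 0.053 ]
top lens 0.71 [168.4 150.9] [0.685  0.2701 0.053 ]
side post_top 0.94 [248.9 161.9] [0.5349 0.135  0.141 ]
side axis 0.94 [266.2 195. ] [0.5786 0.0391 0.053 ]
side turntable 0.63 [267.6 207.6] [0.5824 0.0343 0.003 ]
side lens 0.82 [268.5 199.2] [0.5809 0.0096 0.053 ]
side lens 0.82 [304.2 249.1] [ 0.627  -0.2844  0.053 ]
side lens 0.62 [228.3 178.4] [0.4623 0.1889 0.053 ]
```

View pics/both.png

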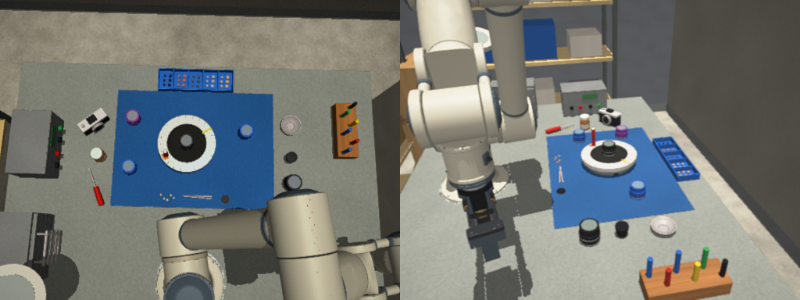

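```bash
python3 -m jog '[[0,-0.8,-0.72,0,0,0,1],[0,-0.8,-0.72,0,0,0,1],[0,-0.8,-0.72,0,0,0,1],[0,-0.8,-0.72,0,0,0,1],[0,-0.8,-0.72,0,0,0,1],[0,-0.8,-0.72,0,0,0,1],[0,-0.8,-0.72,0,0,0,1],[0,-0.8,-0.72,0,0,0,1],[0,-0.8,-0.72,0,0,0,1],[0,-0.8,-0.72,0,0,0,1],[0,-0.8,-0.72,0,0,0,1],[0,-0.8,-0.72,0,0,0,1]]'
python3 -m jog '[[0,-0.8,-0.72,0,0,0,1],[0,-0.8,-0.72,0,0,0,1],[0,-0.8,-0.72,0,0,0,1],[0,-0.8,-0.72,0,0,0,1],[0,-0.8,-0.72,0,0,0,1],[0,-0.8,-0.72,0,0,0,1],[0,-0.8,-0.72,0,0,0,1],[0,-0.8,-0.72,0,0,0,1],[0,-0.8,-0.72,0,0,0,1],[0,0,0,0,0,0,1],[0,0,0,0,0,0,1]]'
cat >> h.py <<'E'
from scipy.spatial.transform import Rotation as Ro
def wray(f,s,px):
    """fisheye pixel -> world origin, direction"""
    K=np.array(f["mtx"]); T=np.array(f["T_tool_cam"]); v=np.array([(px[0]-K[0,2])/K[0,0],(px[1]-K[1,2])/K[1,1]]); r=np.hypot(*v)
    d=np.array([*(np.sin(r)*v/max(r,1e-9)),np.cos(r)])
    q=s["eef_rot"]; M=Ro.from_quat([q[1],q[2],q[3],q[0]]).as_matrix()
    return np.array(s["tcp_pos"])+M@T[:3,3], M@T[:3,:3]@d
def w_at_z(f,s,px,z):
    o,d=wray(f,s,px); return o+d*(z-o[2])/d[2]
def wlook(names=(("post_top",.141),("axis",.053),("turntable",.003),("lens",.053))):
    s=read_state(); f=grab_frame("wrist")
    for n,z in names:
        for r in landmark_of("wrist",n)[:2]: print(n,round(r["conf"],2),np.round(r["location"],1),np.round(w_at_z(f,s,r["location"],z),4))
    return s,f
E
python3 - <<'E'
from h import *
s,f=wlook(); save(f,"w1"); print(s["tcp_pos"],s["eef_rot"],s["clock"],s["joint_pos"])
E
```

```text
clock: 1.5
tcp_pos: [0.3352, -0.2607, 0.2329]
eef_rot: [0.089, 0.702, 0.088, -0.701]
ft_force: [0.6, -1.2, -0.1]
grip_width: 0.0912
clock: 2.42
tcp_pos: [0.4699, -0.0034, 0.2327]
eef_rot: [0.089, 0.701, 0.089, -0.701]
ft_force: [-0.1, -1.2, 0.0]
grip_width: 0.0914
post_top 0.56 [137.1 108.4] [0.5254 0.1135 0.141 ]
turntable 0.26 [136.2 108.6] [0.5149 0.1703 0.003 ]
lens 0.74 [430.6  97.4] [ 0.6292 -0.1895  0.053 ]
lens 0.62 [249.3  80.4] [0.5772 0.0292 0.053 ]
[ 0.46986116 -0.00339819  0.2326638 ] [ 0.08947695  0.70145992  0.08944886 -0.70138916] 2.4167 [-1.34408512e-01  2.76555671e-01  1.71358208e+00 -1.37049733e-05
  1.15134797e+00  1.18267410e+00]
```

View pics/w1.png

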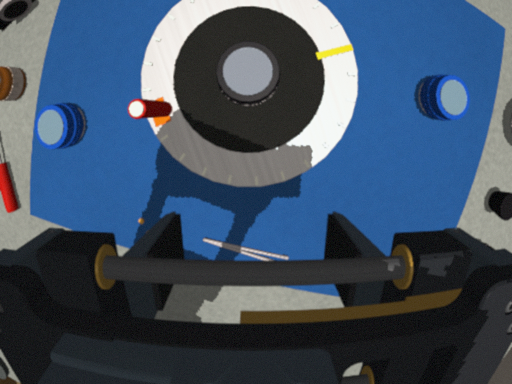

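```bash
cat >> h.py <<'E'
from scipy.optimize import least_squares
def rim(rays,z=.053):
    """robust circle fit (known radius 125) to rim points on plane z"""
    P=np.array([ (o+d*(z-o[2])/d[2])[:2] for o,d in rays])
    g=lambda p:np.hypot(*(P-p[:2]).T)-p[2]
    r=least_squares(g,[.577,.032,.125],loss="soft_l1",f_scale=.001); return r.x,len(P),np.median(abs(g(r.x)))
def edges(img,c):
    """first blue pixel along radial lines from c"""
    h=cv2.cvtColor(img,cv2.COLOR_RGB2HSV); b=((h[...,0]>100)&(h[...,0]<125)&(h[...,1]>150)).astype(np.uint8)
    out=[]
    for a in np.arange(0,2*np.pi,np.pi/90):
        for r in np.arange(20,160,.5):
            x,y=c[0]+r*np.cos(a),c[1]+r*np.sin(a)
            if not(0<=x<511 and 0<=y<380): break
            if b[int(round(y)),int(round(x))]: out.append((x,y)); break
    return out
E
python3 - <<'E'
from h import *
w=cv2.imread("pics/w1.png")[:,:,::-1].copy(); t=cv2.imread("pics/top.png")[:,:,::-1].copy()
s=read_state(); f=grab_frame("wrist"); ft=grab_frame("top")
e=[p for p in edges(w,(249,95)) if p[1]<150 and p[1]>3]
print("wrist",rim([wray(f,s,p) for p in e]))
e=edges(t,(237,182)); print("top",rim([ray(ft,p) for p in e]))
def col(img,lo,hi,box):
    m=cv2.inRange(cv2.cvtColor(img,cv2.COLOR_RGB2HSV),lo,hi); k=np.zeros_like(m); k[box[1]:box[3],box[0]:box[2]]=1
    y,x=np.nonzero(m*k); return (x.mean(),y.mean(),len(x))
for n,lo,hi,z in (("yellow",(22,120,120),(34,255,255),.053),):
    p=col(w,lo,hi,(300,30,360,80)); print(n,p,w_at_z(f,s,p,z))
p=col(w,(0,0,190),(180,60,255),(122,98,146,121)); print("white top",p,w_at_z(f,s,p,.141))
E
```

```text
wrist (array([0.57984177, 0.0288331 , 0.12612955]), 84, np.float64(0.00034169101783117217))
top (array([0.58154179, 0.03026384, 0.12854798]), 180, np.float64(0.0007477382698933277))
yellow (np.float64(333.22707423580783), np.float64(51.34497816593886), 229) [ 0.6358698  -0.05551606  0.053     ]
white top (np.float64(135.91071428571428), np.float64(108.2797619047619), 168) [0.52493706 0.11233256 0.141     ]
```

```bash
python3 -m jog '[[0,-0.66,-0.55,0,0,0,1],[0,-0.66,-0.55,0,0,0,1],[0,-0.66,-0.55,0,0,0,1],[0,-0.66,-0.55,0,0,0,1],[0,-0.66,-0.55,0,0,0,1],[0,0,0,-7.1,0,0,1],[0,0,0,-7.1,0,0,1],[0,0,0,-7.1,0,0,1],[0,0,0,-7.1,0,0,1],[0,0,0,-7.1,0,0,1],[0,0,0,-7.1,0,0,1],[0,0,0,-7.1,0,0,1]]'
python3 -m jog '[[0,0,0,-7.1,0,0,1],[0,0,0,-7.1,0,0,1],[0,0,0,-7.1,0,0,1],[0,0,0,-7.1,0,0,1],[0,0,0,-7.1,0,0,1],[0,0,0,-7.1,0,0,1],[0,0,0,-7.1,0,0,1],[0,0,0,-7.1,0,0,1],[0,0,0,-2.4,0,0,1],[0,0,0,0,0,0,1]]'
python3 - <<'E'
from h import *
s,f=wlook(); save(f,"w2"); print(s["tcp_pos"],s["clock"],s["joint_pos"])
q=s["eef_rot"]; print(Ro.from_quat([q[1],q[2],q[3],q[0]]).as_matrix().round(3))
E
```

```text
clock: 3.77
tcp_pos: [0.5248, 0.1111, 0.2327]
eef_rot: [-0.377, -0.598, -0.377, 0.598]
ft_force: [0.4, 0.5, -0.2]
grip_width: 0.0915
clock: 4.6
tcp_pos: [0.5248, 0.1112, 0.2327]
eef_rot: [0.622, 0.335, 0.622, -0.335]
ft_force: [0.3, 0.5, 0.3]
grip_width: 0.0915
post_top 0.7 [257.2 199.8] [0.5249 0.1149 0.141 ]
turntable 0.94 [254.8 241.1] [0.58   0.0287 0.003 ]
lens 0.86 [291.1  46.9] [0.4748 0.2608 0.053 ]
lens 0.84 [414.3 144. ] [0.6638 0.26   0.053 ]
[0.52475756 0.11120523 0.23272699] 4.6 [ 9.74951605e-02  3.69449978e-01  1.56381909e+00 -1.01845578e-05
  1.20842127e+00 -4.84693556e-01]
[[-0.     0.835  0.55 ]
 [-0.     0.55  -0.835]
 [-1.    -0.    -0.   ]]
```

View pics/w2.png

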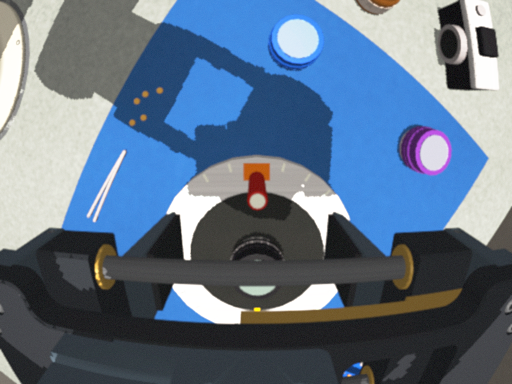

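```bash
python3 -m jog '[[0.5,0.03,-0.07,0,0,0,1],[0.8,0,0,0,0,0,1],[0.8,0,0,0,0,0,1],[0.8,0,0,0,0,0,1],[0.37,0,0,0,0,0,1],[0,0,0,0,0,0,1]]'
python3 -m jog '[[0,0,0,0,0,0,0.15],[0,0,0,0,0,0,0.15],[0,0,0,0,0,0,0.15],[0,0,0,0,0,0,0.15]]'
python3 -m jog '[[0,0,0,0,0,0,0],[0,0,0,0,0,0,0]]'
python3 -m jog '[[0,0,0,0,0,0,0],[0,0,0,0,0,0,0]]'
```

```text
clock: 5.35
tcp_pos: [0.523, 0.1138, 0.1323]
eef_rot: [0.621, 0.335, 0.623, -0.337]
ft_force: [-0.1, -0.3, -0.1]
grip_width: 0.0913
clock: 5.68
tcp_pos: [0.5249, 0.114, 0.1356]
eef_rot: [0.623, 0.336, 0.622, -0.336]
ft_force: [-0.6, -0.6, 0.3]
grip_width: 0.0676
clock: 5.85
tcp_pos: [0.5246, 0.114, 0.1351]
eef_rot: [0.622, 0.336, 0.622, -0.336]
ft_force: [0.3, 0.1, 0.2]
grip_width: 0.0541
clock: 6.02
tcp_pos: [0.5244, 0.114, 0.1348]
eef_rot: [0.622, 0.336, 0.622, -0.336]
ft_force: [0.7, 0.0, -0.1]
grip_width: 0.0404
```

```bash
python3 -m jog '[[0,0,0,0,0,0,0],[0,0,0,0,0,0,0],[0,0,0,0,0,0,0],[0,0,0,0,0,0,0],[0,0,0,0,0,0,0]]'
python3 - <<'E'
from h import *
s,f=wlook((("post_top",.141),("turntable",.003))); print(s["tcp_pos"],s["clock"],s["grip_width"],s["ft_force"])
E
```

```text
clock: 6.43
tcp_pos: [0.5244, 0.114, 0.1347]
eef_rot: [0.622, 0.336, 0.622, -0.336]
ft_force: [0.2, 0.2, -0.0]
grip_width: 0.0172
post_top 0.87 [254.6 258.6] [0.525  0.1124 0.141 ]
[0.5244206  0.11396619 0.13465469] 6.4333 0.017189707680448526 [ 0.24919647  0.19848846 -0.02532863]
```

```bash
python3 - <<'E'
from h import *
s=read_state(); f=grab_frame("wrist"); save(f,"w3"); i=cv2.imread("pics/w3.png")[180:360,140:380]; cv2.imwrite("pics/w3c.png",cv2.resize(i,None,fx=2.5,fy=2.5))
print(s["tcp_pos"],f["T_tool_cam"],f["mtx"])
E
```

```text
[0.52440006 0.11398003 0.13462898] [[-4.53277842e-04 -2.69834039e-01  9.62906738e-01 -1.52611204e-01]
 [ 9.99999897e-01 -1.33828204e-04  4.33236547e-04 -9.47919452e-04]
 [ 1.19621121e-05  9.62906835e-01  2.69834072e-01 -7.63213842e-02]
 [ 0.00000000e+00  0.00000000e+00  0.00000000e+00  1.00000000e+00]] [[297.31863964   0.         253.67133742]
 [  0.         297.31863964 194.32418714]
 [  0.           0.           1.        ]]
```

View pics/w3c.png

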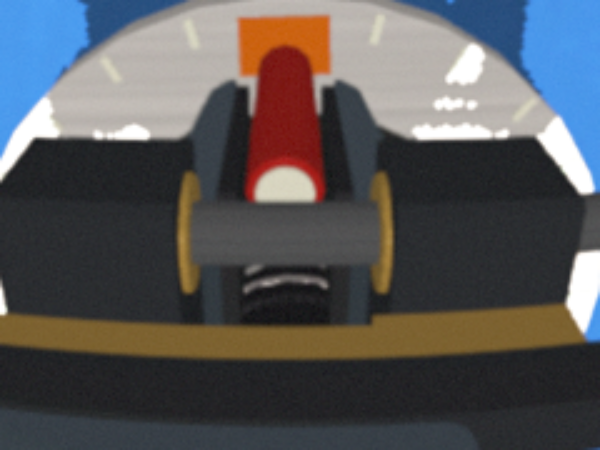

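```bash
cat > plan.py <<'E'
import sys,json,os
from h import *
AX=np.array([.580,.029]); LEAD=.03
def phi_of(img,f,s):
    h=cv2.cvtColor(img,cv2.COLOR_RGB2HSV); m=(((h[...,0]<6)|(h[...,0]>174))&(h[...,1]>150)&(h[...,2]>50)).astype(float)
    K=np.array(f["mtx"]); T=np.array(f["T_tool_cam"]); q=s["eef_rot"]; M=Ro.from_quat([q[1],q[2],q[3],q[0]]).as_matrix()
    g=np.radians(np.arange(0,360,.5)); z=np.linspace(.06,.138,40)
    X=np.stack([np.repeat(AX[0]+.1*np.cos(g),40),np.repeat(AX[1]+.1*np.sin(g),40),np.tile(z,len(g))],1)
    c=((X-s["tcp_pos"])@M-T[:3,3])@T[:3,:3]; r=np.arctan2(np.hypot(c[:,0],c[:,1]),c[:,2]); a=np.hypot(c[:,0],c[:,1])
    u=K[0,2]+K[0,0]*r*c[:,0]/a; v=K[1,2]+K[1,1]*r*c[:,1]/a
    ok=(u>=0)&(u<511)&(v>=0)&(v<383); p=np.zeros(len(u)); p[ok]=m[v[ok].round().astype(int),u[ok].round().astype(int)]
    sc=p.reshape(-1,40).mean(1); k=sc.argmax(); w=np.where((sc>.6*sc[k])&(np.cos(g-g[k])>.97),sc,0)
    return np.angle((w*np.exp(1j*g)).sum()),sc[k]
def main(n,since):
    s=read_state(); f=grab_frame("wrist"); img=np.array(f["color"]); s2=read_state()
    ph,sc=phi_of(img,f,s); L=json.load(open("log.json")) if os.path.exists("log.json") else []
    if L: ph=L[-1][1]+(ph-L[-1][1])%(2*np.pi)
    L.append([s["clock"],ph]); json.dump(L,open("log.json","w"))
    D=np.array([l for l in L if l[0]>=since]); t=D[:,0]-s["clock"]; p=D[:,1]
    e=np.hypot(*(np.array(s["tcp_pos"])[:2]-AX-.1*np.array([np.cos(ph),np.sin(ph)])))
    print(f"t {s['clock']:.2f} phi {np.degrees(ph):.1f} score {sc:.2f} err {e*1e3:.1f}mm z {s['tcp_pos'][2]:.4f} grip {s['grip_width']:.4f} q6 {s['joint_pos'][5]:.2f}")
    if len(p)<2: w,a=float(sys.argv[3]),-.12
    elif len(p)<3: a=-.12; w=(p[-1]-p[-2])/(t[-1]-t[-2])+a*(t[-1]-t[-2])/2
    else: a,w=np.polyfit(t,p,2)[:2]; a*=2
    q=s2["eef_rot"]; M=Ro.from_quat([q[1],q[2],q[3],q[0]]).as_matrix(); x=np.array(s2["tcp_pos"])[:2]
    print(f"w {w:.3f} a {a:.3f} yaw_y {np.degrees(np.arctan2(M[1,1],M[0,1])):.1f}")
    R=M[:2,1:]; 
    for k in range(1,n+1):
        tt=s2["clock"]-s["clock"]+k/12+LEAD; th=ph+w*tt+a*tt*tt/2
        d=R.T@(AX+.1*np.array([np.cos(th),np.sin(th)])-x)/.03; d=np.clip(np.round(d,2),-.98,.98); x=x+R@d*.03
        print([0,*d.tolist(),0,0,0,1],end="," if k<n else f"\nend phi {np.degrees(th)%360:.0f}\n")
if __name__=="__main__": main(int(sys.argv[1]),float(sys.argv[2]))
E
python3 - <<'E'
from plan import *
s=read_state(); f=grab_frame("wrist"); p,c=phi_of(np.array(f["color"]),f,s); print(np.degrees(p),c,s["clock"])
for n in("w1","w2"): pass
E
```

```text
123.68423476848436 1.0 6.6333
```

```bash
python3 -m jog '[[0,-0.058,0,-1,0,0,0],[0,-0.116,0.002,-2,0,0,0],[0,-0.174,0.005,-3,0,0,0],[0,-0.233,0.008,-4,0,0,0],[0,-0.291,0.013,-5,0,0,0],[0,-0.348,0.018,-6,0,0,0],[0,-0.406,0.025,-7,0,0,0],[0,-0.406,0.025,-7,0,0,0],[0,-0.406,0.025,-7,0,0,0],[0,-0.406,0.025,-7,0,0,1],[0,-0.406,0.025,-7,0,0,1],[0,-0.406,0.025,-7,0,0,1]]'
python3 -m jog '[[0,-0.406,0.025,-7,0,0,1],[0,-0.406,0.025,-7,0,0,1],[0,-0.406,0.025,-7,0,0,1]]'
python3 plan.py 8 0 1.4
```

```text
clock: 7.68
tcp_pos: [0.4794, 0.0189, 0.1346]
eef_rot: [0.706, -0.041, 0.706, 0.041]
ft_force: [0.6, 0.6, 0.0]
grip_width: 0.0342
clock: 7.93
tcp_pos: [0.4901, -0.016, 0.1346]
eef_rot: [0.686, -0.169, 0.687, 0.169]
ft_force: [0.3, 0.1, -0.1]
grip_width: 0.0543
t 7.93 phi -153.5 score 1.00 err 0.6mm z 0.1346 grip 0.0543 q6 -2.21
w 1.400 a -0.120 yaw_y 118.3
[0, -0.68, 0.06, 0, 0, 0, 1],[0, -0.37, 0.1, 0, 0, 0, 1],[0, -0.35, 0.13, 0, 0, 0, 1],[0, -0.34, 0.18, 0, 0, 0, 1],[0, -0.31, 0.21, 0, 0, 0, 1],[0, -0.28, 0.24, 0, 0, 0, 1],[0, -0.25, 0.27, 0, 0, 0, 1],[0, -0.22, 0.29, 0, 0, 0, 1]
end phi 265
```

```bash
python3 -m jog '[[0,-0.65,0.06,0,0,0,1],[0,-0.38,0.1,0,0,0,1],[0,-0.36,0.14,0,0,0,1],[0,-0.34,0.18,0,0,0,1],[0,-0.31,0.21,0,0,0,1],[0,-0.28,0.24,0,0,0,1],[0,-0.25,0.27,0,0,0,1],[0,-0.22,0.29,0,0,0,1]]'
python3 plan.py 11 0 1.4
```

```text
clock: 8.65
tcp_pos: [0.5694, -0.0695, 0.1345]
eef_rot: [0.687, -0.166, 0.687, 0.166]
ft_force: [-0.1, 0.3, -0.3]
grip_width: 0.0913
t 8.65 phi -96.2 score 1.00 err 1.0mm z 0.1345 grip 0.0913 q6 -2.27
w 1.352 a -0.120 yaw_y 117.2
[0, -0.32, 0.57, 0, 0, 0, 1],[0, -0.11, 0.35, 0, 0, 0, 1],[0, -0.07, 0.36, 0, 0, 0, 1],[0, -0.03, 0.36, 0, 0, 0, 1],[0, 0.0, 0.36, 0, 0, 0, 1],[0, 0.05, 0.36, 0, 0, 0, 1],[0, 0.08, 0.34, 0, 0, 0, 1],[0, 0.12, 0.34, 0, 0, 0, 1],[0, 0.15, 0.31, 0, 0, 0, 1],[0, 0.18, 0.3, 0, 0, 0, 1],[0, 0.21, 0.27, 0, 0, 0, 1]
end phi 338
```

```bash
python3 -m jog '[[0,-0.32,0.57,0,0,0,1],[0,-0.11,0.35,0,0,0,1],[0,-0.07,0.36,0,0,0,1],[0,-0.03,0.36,0,0,0,1],[0,0.0,0.36,0,0,0,1],[0,0.05,0.36,0,0,0,1],[0,0.08,0.34,0,0,0,1],[0,0.12,0.34,0,0,0,1],[0,0.15,0.31,0,0,0,1],[0,0.18,0.3,0,0,0,1],[0,0.21,0.27,0,0,0,1]]'
python3 plan.py 12 0
```

```text
clock: 9.62
tcp_pos: [0.67, -0.0075, 0.1346]
eef_rot: [0.687, -0.167, 0.687, 0.167]
ft_force: [-0.4, -0.2, 0.2]
grip_width: 0.0917
t 9.62 phi -24.3 score 1.00 err 4.8mm z 0.1346 grip 0.0917 q6 -2.15
w 1.243 a -0.115 yaw_y 117.3
[0, 0.27, 0.41, 0, 0, 0, 1],[0, 0.27, 0.2, 0, 0, 0, 1],[0, 0.29, 0.17, 0, 0, 0, 1],[0, 0.3, 0.15, 0, 0, 0, 1],[0, 0.31, 0.11, 0, 0, 0, 1],[0, 0.32, 0.08, 0, 0, 0, 1],[0, 0.32, 0.05, 0, 0, 0, 1],[0, 0.32, 0.02, 0, 0, 0, 1],[0, 0.32, -0.02, 0, 0, 0, 1],[0, 0.31, -0.04, 0, 0, 0, 1],[0, 0.31, -0.07, 0, 0, 0, 1],[0, 0.29, -0.1, 0, 0, 0, 1]
end phi 49
```

```bash
python3 -m jog '[[0,0.27,0.41,0,0,0,1],[0,0.27,0.2,0,0,0,1],[0,0.29,0.17,0,0,0,1],[0,0.3,0.15,0,0,0,1],[0,0.31,0.11,0,0,0,1],[0,0.32,0.08,0,0,0,1],[0,0.32,0.05,0,0,0,1],[0,0.32,0.02,0,0,0,1],[0,0.32,-0.02,0,0,0,1],[0,0.31,-0.04,0,0,0,1],[0,0.31,-0.07,0,0,0,1],[0,0.29,-0.1,0,0,0,1]]'
python3 plan.py 12 0
```

```text
clock: 10.67
tcp_pos: [0.6445, 0.1022, 0.1347]
eef_rot: [0.687, -0.167, 0.687, 0.167]
ft_force: [0.2, 0.3, 0.3]
grip_width: 0.0914
t 10.67 phi 45.6 score 1.00 err 5.8mm z 0.1347 grip 0.0914 q6 -1.98
w 1.097 a -0.128 yaw_y 117.3
[0, 0.36, -0.07, 0, 0, 0, 1],[0, 0.25, -0.16, 0, 0, 0, 1],[0, 0.24, -0.17, 0, 0, 0, 1],[0, 0.22, -0.19, 0, 0, 0, 1],[0, 0.2, -0.21, 0, 0, 0, 1],[0, 0.18, -0.22, 0, 0, 0, 1],[0, 0.16, -0.24, 0, 0, 0, 1],[0, 0.13, -0.24, 0, 0, 0, 1],[0, 0.12, -0.25, 0, 0, 0, 1],[0, 0.09, -0.26, 0, 0, 0, 1],[0, 0.07, -0.26, 0, 0, 0, 1],[0, 0.05, -0.27, 0, 0, 0, 1]
end phi 109
```

```bash
python3 -m jog '[[0,0.36,-0.07,0,0,0,1],[0,0.25,-0.16,0,0,0,1],[0,0.24,-0.17,0,0,0,1],[0,0.22,-0.19,0,0,0,1],[0,0.2,-0.21,0,0,0,1],[0,0.18,-0.22,0,0,0,1],[0,0.16,-0.24,0,0,0,1],[0,0.13,-0.24,0,0,0,1],[0,0.12,-0.25,0,0,0,1],[0,0.09,-0.26,0,0,0,1],[0,0.07,-0.26,0,0,0,1],[0,0.05,-0.27,0,0,0,1]]'
python3 plan.py 12 0
```

```text
clock: 11.72
tcp_pos: [0.5482, 0.1216, 0.1347]
eef_rot: [0.687, -0.167, 0.687, 0.167]
ft_force: [0.6, -1.0, -0.1]
grip_width: 0.0912
t 11.72 phi 110.0 score 1.00 err 2.8mm z 0.1347 grip 0.0912 q6 -1.93
w 0.998 a -0.114 yaw_y 117.3
[0, 0.09, -0.54, 0, 0, 0, 1],[0, -0.02, -0.27, 0, 0, 0, 1],[0, -0.04, -0.26, 0, 0, 0, 1],[0, -0.06, -0.26, 0, 0, 0, 1],[0, -0.08, -0.25, 0, 0, 0, 1],[0, -0.1, -0.24, 0, 0, 0, 1],[0, -0.12, -0.23, 0, 0, 0, 1],[0, -0.13, -0.22, 0, 0, 0, 1],[0, -0.15, -0.2, 0, 0, 0, 1],[0, -0.16, -0.19, 0, 0, 0, 1],[0, -0.17, -0.18, 0, 0, 0, 1],[0, -0.19, -0.16, 0, 0, 0, 1]
end phi 168
```

```bash
python3 -m jog '[[0,0.09,-0.54,0,0,0,1],[0,-0.02,-0.27,0,0,0,1],[0,-0.04,-0.26,0,0,0,1],[0,-0.06,-0.26,0,0,0,1],[0,-0.08,-0.25,0,0,0,1],[0,-0.1,-0.24,0,0,0,1],[0,-0.12,-0.23,0,0,0,1],[0,-0.13,-0.22,0,0,0,1],[0,-0.15,-0.2,0,0,0,1],[0,-0.16,-0.19,0,0,0,1],[0,-0.17,-0.18,0,0,0,1],[0,-0.19,-0.16,0,0,0,1]]'
python3 plan.py 12 0
```

```text
clock: 12.77
tcp_pos: [0.4843, 0.0497, 0.1346]
eef_rot: [0.687, -0.167, 0.687, 0.167]
ft_force: [-0.1, -0.2, 0.4]
grip_width: 0.0915
t 12.77 phi 165.7 score 1.00 err 4.2mm z 0.1346 grip 0.0915 q6 -2.07
w 0.872 a -0.116 yaw_y 117.3
[0, -0.21, -0.24, 0, 0, 0, 1],[0, -0.2, -0.12, 0, 0, 0, 1],[0, -0.21, -0.11, 0, 0, 0, 1],[0, -0.21, -0.09, 0, 0, 0, 1],[0, -0.22, -0.08, 0, 0, 0, 1],[0, -0.21, -0.06, 0, 0, 0, 1],[0, -0.22, -0.04, 0, 0, 0, 1],[0, -0.22, -0.04, 0, 0, 0, 1],[0, -0.21, -0.01, 0, 0, 0, 1],[0, -0.22, -0.0, 0, 0, 0, 1],[0, -0.21, 0.01, 0, 0, 0, 1],[0, -0.21, 0.02, 0, 0, 0, 1]
end phi 216
```

```bash
python3 -m jog '[[0,-0.21,-0.24,0,0,0,1],[0,-0.2,-0.12,0,0,0,1],[0,-0.21,-0.11,0,0,0,1],[0,-0.21,-0.09,0,0,0,1],[0,-0.22,-0.08,0,0,0,1],[0,-0.21,-0.06,0,0,0,1],[0,-0.22,-0.04,0,0,0,0.5],[0,-0.22,-0.04,0,0,0,0.5],[0,-0.21,-0.01,0,0,0,0.5],[0,-0.22,0,0,0,0,0.5],[0,-0.21,0.01,0,0,0,0.5],[0,-0.21,0.02,0,0,0,0.5]]'
python3 plan.py 12 0
```

```text
clock: 13.82
tcp_pos: [0.4997, -0.0286, 0.1346]
eef_rot: [0.687, -0.167, 0.687, 0.167]
ft_force: [-0.2, -0.5, 0.6]
grip_width: 0.054
t 13.82 phi 220.0 score 1.00 err 7.6mm z 0.1346 grip 0.0540 q6 -2.22
w 0.796 a -0.104 yaw_y 117.3
[0, -0.63, 0.12, 0, 0, 0, 1],[0, -0.2, 0.08, 0, 0, 0, 1],[0, -0.19, 0.09, 0, 0, 0, 1],[0, -0.19, 0.1, 0, 0, 0, 1],[0, -0.17, 0.11, 0, 0, 0, 1],[0, -0.17, 0.13, 0, 0, 0, 1],[0, -0.15, 0.13, 0, 0, 0, 1],[0, -0.15, 0.13, 0, 0, 0, 1],[0, -0.13, 0.15, 0, 0, 0, 1],[0, -0.13, 0.15, 0, 0, 0, 1],[0, -0.11, 0.15, 0, 0, 0, 1],[0, -0.11, 0.16, 0, 0, 0, 1]
end phi 266
```

```bash
python3 -m jog '[[0,-0.63,0.12,0,0,0,0],[0,-0.2,0.08,-3.6,0,0,0],[0,-0.2,0.075,-3.6,0,0,0],[0,-0.2,0.075,-3.6,0,0,0],[0,-0.195,0.07,-3.5,0,0,0],[0,-0.19,0.07,-3.5,0,0,0],[0,-0.19,0.07,-3.5,0,0,0],[0,-0.16,0.055,-2.8,0,0,0],[0,-0.11,0.04,-2,0,0,0],[0,-0.07,0.025,-1.3,0,0,0],[0,-0.04,0.01,-0.6,0,0,0],[0,0,0,0,0,0,0]]'
python3 plan.py 1 0
```

```text
clock: 14.87
tcp_pos: [0.554, -0.0676, 0.1346]
eef_rot: [0.627, -0.328, 0.626, 0.328]
ft_force: [1.5, 5.0, 0.9]
grip_width: 0.0169
t 14.87 phi 255.1 score 1.00 err 0.3mm z 0.1346 grip 0.0169 q6 -2.76
w 0.631 a -0.117 yaw_y 145.2
[0, -0.32, 0.14, 0, 0, 0, 1]
end phi 261
```

```bash
python3 -m jog '[[0,0,0,0,0,0,0],[0,0,0,0,0,0,0],[0,0,0,0,0,0,0],[0,0,0,0,0,0,0],[0,0,0,0,0,0,0],[0,0,0,0,0,0,0],[0,0,0,0,0,0,0],[0,0,0,0,0,0,0],[0,0,0,0,0,0,0],[0,0,0,0,0,0,0]]'
python3 plan.py 1 14
python3 -m jog '[[0,0,0,0,0,0,1],[0,0,0,0,0,0,1],[0,0,0,0,0,0,1],[0,0,0,0,0,0,1],[0,0,0,0,0,0,1],[0,0,0,0,0,0,1],[0,0,0,0,0,0,1],[0,0,0,0,0,0,1],[0,0,0,0,0,0,1],[0,0,0,0,0,0,1],[0,0,0,0,0,0,1],[0,0,0,0,0,0,1]]'
python3 plan.py 1 15.5 0
```

```text
clock: 15.75
tcp_pos: [0.5536, -0.0676, 0.1346]
eef_rot: [0.627, -0.328, 0.626, 0.328]
ft_force: [1.7, 5.2, -1.6]
grip_width: 0.017
t 15.75 phi 614.7 score 1.00 err 0.1mm z 0.1346 grip 0.0170 q6 -2.76
w 7.052 a -0.120 yaw_y 145.2
[0, -0.98, 0.98, 0, 0, 0, 1]
end phi 321
clock: 16.8
tcp_pos: [0.5537, -0.0679, 0.1346]
eef_rot: [0.626, -0.328, 0.626, 0.328]
ft_force: [0.3, 1.0, -0.4]
grip_width: 0.0907
t 16.80 phi 614.7 score 1.00 err 0.5mm z 0.1346 grip 0.0907 q6 -2.76
w -0.063 a -0.120 yaw_y 145.3
[0, 0.05, -0.0, 0, 0, 0, 1]
end phi 254
```

```bash
python3 -m jog '[[-0.4,0,0,0,0,0,1],[-0.7,0,0,0,0,0,1],[-0.7,0,0,0,0,0,1],[-0.7,0,0,0,0,0,1],[-0.7,0,0,0,0,0,1],[-0.4,0,0,0,0,0,1],[0,0,0,0,0,0,1],[0,0,0,0,0,0,1],[0,0,0,0,0,0,1]]'
python3 plan.py 1 16
python3 -m jog '[[0,0,0,0,0,0,1],[0,0,0,0,0,0,1],[0,0,0,0,0,0,1],[0,0,0,0,0,0,1],[0,0,0,0,0,0,1],[0,0,0,0,0,0,1]]'
python3 plan.py 1 16
python3 - <<'E'
from h import *
f=grab_frame("side"); save(f,"side2"); g=grab_frame("top"); save(g,"top2")
cv2.imwrite("pics/end.png",cv2.resize(np.hstack([cv2.imread("pics/top2.png"),cv2.imread("pics/side2.png")]),(800,300)))
E
```

```text
clock: 17.6
tcp_pos: [0.5533, -0.0678, 0.2418]
eef_rot: [0.626, -0.328, 0.627, 0.328]
ft_force: [0.1, 0.9, -0.4]
grip_width: 0.0911
t 17.60 phi 974.6 score 1.00 err 0.5mm z 0.2418 grip 0.0911 q6 -2.76
w 7.804 a -0.120 yaw_y 145.3
[0, -0.98, 0.98, 0, 0, 0, 1]
end phi 328
clock: 18.15
tcp_pos: [0.5537, -0.068, 0.2426]
eef_rot: [0.626, -0.328, 0.626, 0.328]
ft_force: [0.2, -0.4, -0.7]
grip_width: 0.0911
t 18.15 phi 1334.6 score 1.00 err 0.6mm z 0.2426 grip 0.0911 q6 -2.76
w 12.878 a 5.291 yaw_y 145.3
[0, -0.84, 0.98, 0, 0, 0, 1]
end phi 19
```

View pics/end.png

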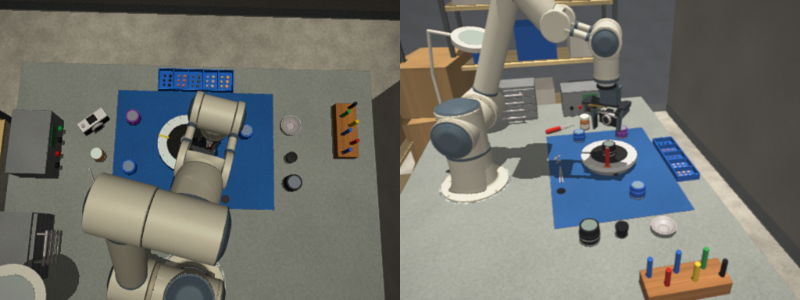

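The final pictures show the lens standing upright mid-platter (side view about (608,145)), and the post free below the raised gripper. The post bearing is steady at 254.6° across the last three looks, so the platter is at rest. The bystanders in view are where they were. The top view hides most of the screwdriver behind the arm, but the side view shows it in place.

```bash
python3 -c "from station import *; print(finish_job())"
```

```text
the job is handed in; nothing more can be done
None
```

The bearing check is done and handed in at about 18 s of the 50 s allowed. The hand-in reported no verdict.

- **Drive:** I gripped the red post and turned the platter anticlockwise, commanding about 1.47 rad/s, then opened the fingers while still moving with it. The first speed measured after release was about 1.4 rad/s, a little under a quarter turn per second.
- **Coast:** The open fingers stayed around the moving post for about 6 s. At every look the gripper was within 8 mm of the post sideways and about 6 mm below its top. The platter slowed to about 0.8 rad/s over that time.
- **Catch:** I closed on the post while it was still turning at about 0.75 rad/s, braked it to a stop, held it for about 0.9 s, then opened and raised the gripper.

**Last checks:**
- The post's bearing was 254.7° while held and after opening, and 254.6° in both looks after the gripper was raised, so the platter is at rest. The huge speeds my script printed at the end are an angle-wrap error from treating a tiny backward change as a full turn.
- The lens is upright in the middle of the platter, judged by eye from the side view; I did not measure its distance from the axis.
- The other things look unmoved. The arm hides most of the screwdriver in the top view, but the side view shows it in place.
- I had no direct reading of finger contact force. That the post was free while coasting is inferred from the finger opening and how well the gripper tracked it.

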